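# Lock the cutterhead with the flatted key

## Robot

A 6-joint arm with a two-finger parallel gripper is mounted at the origin on the work surface. World frame = base frame: x ahead of the robot, y to its left, z up, the work surface at z = 0. Lengths are in m, angles in rad, forces in N, time in s.
With the tool pointing down it reaches from about 0.35 to 0.775 m from the base axis. Payload 7.3 kg.
Tool frame: the origin (TCP) lies at the centre of the arm's flange, where the gripper is bolted on; the fingertips stand 178 mm ahead of it and the grasp point (between the pads) lies 159 mm ahead of it; z points along the fingers, y is the line along which they close (so a half turn about z gives the same grasp; the last joint's range is limited). The gripper opens to 92 mm and grips with 3 to 60 N. Pads are 19 mm wide; open, the fingers measure 130 mm over their backs; the gripper's body (75 mm by 190 mm) begins 47 mm behind the grasp point.
Start: joints at [1.171, 0.342, 1.524, -0, 1.275, -0.146], TCP at [0.132, 0.508, 0.405] pointing down, gripper open.
Joint ranges: [-2.53, 2.53], [-0.77, 2.02], [0.04, 2.7], [-1, 4.14], [0.28, 2.66], [-3.11, 3.11]. Speed limits (rad/s): [2.57, 2.57, 3.14, 3.14, 3.14, 3.14].

## Interface

Orientations are given as [roll, pitch, yaw] about the fixed x, y, z axes, in that order (R = Rz(yaw) Ry(pitch) Rx(roll)).
In Python, from cell import telemetry, vision, ticket gives the robot as it stands.
- The arm moves only by the shell command python3 -m crank 'ROWS' [FORCE]. ROWS is JSON, a list of rows, each a list of 5 numbers: the gripper command: -1 is shut, 1 is fully open, values between are in proportion, then the shift along the tool's x, y, z in mm, then the turn about the tool's z in rad. In form: [[fingers, dx, dy, dz, roll], ...]. A call has 1 to 12 rows; each row is the pose to reach, as a shift and turn from the pose commanded when the call began, along the tool's axes at that moment; what a row does not reach only later rows make up. A row lasts 1/12 s, in which the tool goes at most 41.7 mm and 7.16 degrees, less where a joint would pass 70% of its speed; a pose out of reach is approached as far as the arm can. A call with a gripper value outside its range is refused whole. The fingers move at their own pace and stop on an object; FORCE is the grip in N (left out, the last holds). Time passes only in rows, so rows that repeat a pose let the fingers close. It gives the time, the measured TCP pose, the force, the opening and the grip force at its end, in the units of the state.
- telemetry.observe(): the state, without advancing time (a new reading comes with each control period).
- vision.read_camera(name): name is "scene" or "side" or "wrist"; returns (picture, depth): 400x640x3 uint8, red, green, blue; 400x640 float32, m along the optical axis (not along the pixel's ray), 0 where there is no reading.
- vision.get_calibration(name): a dict with "camera_matrix" (3x3 intrinsics, pixels), "rvec" (rotation vector, rad) and "tvec" (3), from world to camera coordinates, as OpenCV has them. Camera axes: x right, y down, z forward; pixel columns grow to the right and rows downward; lengths in m; the calibration is good to about 2 mm. A picture is of the moment at which its call begins: read the wrist's pose just before it. get_calibration takes no time and is no camera call; for the wrist camera it gives the pose at the moment of the call.
- ticket.hand_in(): hands the job in; it is judged then, once.
The state is a dict: "time": time; "qpos": joint angles; "qvel": joint speeds; "joint_efforts": joint torques, N m; "tool_pos": TCP position; "tool_rot": TCP orientation; "contact_force": force on the tool from outside, world axes, zero at the start; "torque": the same for the moment, N m; "opening": finger opening in m; "grip_force": force on a finger pad.
Only numpy, scipy, OpenCV 4.12 (cv2) and the standard library are available. Lean on these libraries where they do the work, as an engineer would, in place of code of your own. Each camera call takes 0.05 s, during which the arm holds its last target. There are 200 camera calls.

## Task

Take the T-handled key out of its wooden block, feel for the angle at which its flat-sided shank fits the slot of the sleeve in the cutterhead's bore, and thread it down gently until its collar sits fully home on the head; never force it. Then turn the key anticlockwise (seen from above), together with the sleeve, until its crossbar points along the line between the two pointer blocks on the stand, and let go, leaving the key there. Leave the other things on the bench where they are.

Things in the scene. Friction and masses are not known exactly. Their poses are not given: they have to be found in the camera images.
- head: Steel cutterhead: round drum 110 mm in diameter, 55 mm tall, fixed on a base plate 190 x 130 x 20 mm (long in x) fixed to the bench; its flat top face is 75 mm above the bench. Origin: centre of the plate's underside, z up. Its x axis is the line between the two pointer blocks. A dark steel sleeve, 56 mm in diameter, sits in its bore, flush with the top face; it turns but does not give downwards.
- mouth (a point): Centre of the sleeve's slot at the head's top face; axes as head. The slot is 29.5 x 15.5 mm, straight through the 40 mm tall sleeve, with free space below. Its angle is not reported: at the start its long side is turned 0.25 to 1.4 rad clockwise, seen from above, from the head's x axis (yaw -0.25 to -1.4 in the head's frame).
- pointer (a point): Top of the pointer block at +x of the head, 76 mm from the axis, 70 mm above the bench; a like one stands at -x; each 30 x 10 mm. The sleeve turns about the vertical with a steady drag of about 0.18 N m and stays where left; anticlockwise it stops with the slot in line with the pointers. Key and head pressing on each other with more than 35 N, at a wrong angle or at the stop, is forcing it.
- key: T-handled steel key, 100 mm tall, 0.25 to 0.45 kg, upright in a fixed wooden block (75 x 75 mm, 60 mm tall). Origin: centre of its lower end, z up. Nose 12 mm round, z 0 to 10 mm; shank 28 mm in diameter with two flats 14 mm apart, z 10 to 52, lower edge chamfered 0.75 mm; collar 44 mm round, z 52 to 58; stem 12 mm round, z 58 to 84; crossbar above.
- key_bar (a point): Centre of the key's crossbar, 92 mm above its origin, axes as key; the place to grip. The bar is 70 mm long (key x), 14 mm wide (key y), 16 mm tall. The shank's 28 mm way lies along the bar; the profile is the same after a half turn.
- key_collar (a point): Centre of the underside of the key's collar, 52 mm above its origin. In the block it rests on the block's top (lift the key 52 mm to free it); home in the head it meets mouth. In the slot the key has about 0.06 rad of play either way.
- pin: A bystander: round setting pin with a round black knob 36 mm in diameter and no crossbar, 100 mm tall, standing in a second wooden block just like the key's. Origin: centre of its lower end.
- spare_head: Bystander: loose small cutterhead, 84 mm in diameter, 50 mm tall. Origin: centre of its underside.
- spray: Bystander: white bottle, 64 mm in diameter, 170 mm tall, standing. Origin: centre of its underside.
- spanner: Bystander: steel spanner lying flat on the bench. Origin: at its underside.
- gauge: Bystander: steel gauge block 50 x 35 x 25 mm. Origin: centre of its underside.
- tape: Bystander: roll of tape, 70 mm in diameter, 20 mm tall. Origin: centre of its underside.
- knife_bar: Bystander: flat bar of knife steel 140 x 22 x 8 mm. Origin: centre of its underside.
There are look-alikes about, which are no part of the job. Leave any blue, green or yellow look-alike of the key alone.

How it is judged:
By the outcome, as a careful person would: the job done as asked, in the order asked, and still so for the second after the job is handed in, with the robot touching nothing.
It also fails if it takes over 67 s, if anything falls off the work surface, if the arm or the gripper's body presses on something with over 40 N, if the wrist force passes 120 N, or if a joint passes its speed limit or range.

## Working session

There is one attempt and no reset: what is moved stays moved. The work goes in short steps, Python scripts to look and compute and a shell command to move; the robot and the scene stay as the last step left them, time stands still between calls to the robot, and variables do not carry over. Pictures are saved under pics/ and viewed, at most 10 in all, crops included, and the job is handed in when it is done.

```bash
ls; mkdir -p pics
python3 - <<'E'
from cell import telemetry, vision
import cv2,numpy as np
print(telemetry.observe())
for n in ["scene","side"]:
    p,d=vision.read_camera(n); np.savez(f"pics/{n}0.npz",p=p,d=d,**vision.get_calibration(n))
    cv2.imwrite(f"pics/{n}0.png",p[:,:,::-1])
    print(n,vision.get_calibration(n))
E
```

```text
pics
{'time': 0.0, 'qpos': array([ 1.17098748e+00,  3.42739005e-01,  1.52504252e+00, -3.95058234e-06,
        1.27538653e+00, -1.46029497e-01]), 'qvel': array([-9.08857606e-04,  1.13163062e-04, -1.60671421e-03,  2.06898683e-04,
       -4.24882059e-06, -6.64732992e-04]), 'joint_efforts': array([ 5.67388270e-04, -4.31236911e+01, -2.44222695e+01,  7.18102790e-02,
        5.57763828e-02, -1.50990586e-04]), 'tool_pos': array([0.13174818, 0.50805731, 0.40402739]), 'tool_rot': array([-3.14003347e+00, -2.25500909e-04,  2.88781428e+00]), 'contact_force': array([ 0.56129864,  0.4321569 , -0.36620056]), 'torque': array([-0.01828722,  0.00768986,  0.00177472]), 'grip_force': 0.0, 'opening': 0.09152337723281762}
scene {'camera_matrix': array([[425.73463822,   0.        , 317.10227262],
       [  0.        , 425.73463822, 195.45784477],
       [  0.        ,   0.        ,   1.        ]]), 'rvec': array([ 2.00829111,  0.8644589 , -0.43854222]), 'tvec': array([-0.4112427 , -0.14615779,  1.41703712])}
side {'camera_matrix': array([[423.08457307,   0.        , 323.09548108],
       [  0.        , 423.08457307, 196.23998056],
       [  0.        ,   0.        ,   1.        ]]), 'rvec': array([ 2.09554953, -0.78194762,  0.38210828]), 'tvec': array([-0.41880745,  0.31444203,  0.75162008])}
```

View pics/scene0.png

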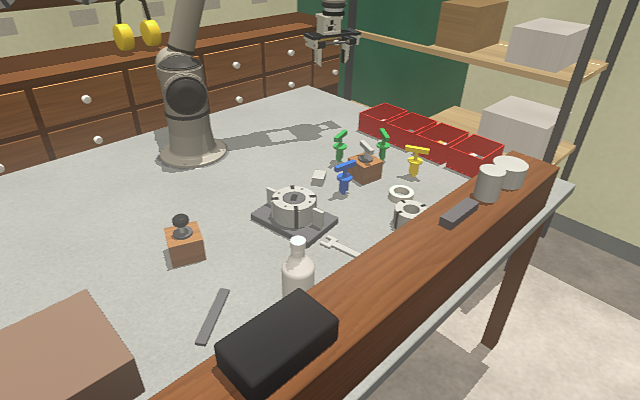

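View pics/side0.png

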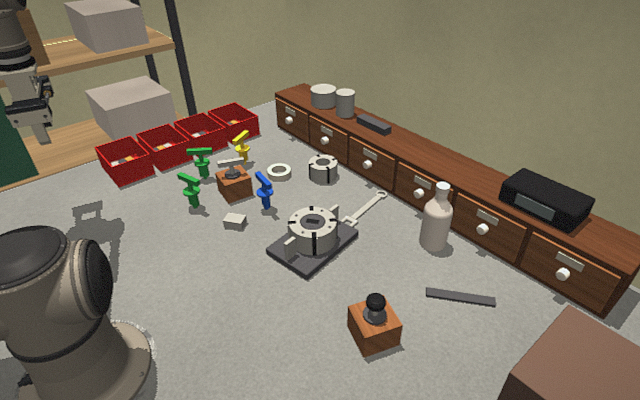

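Candidates for the key, as scene pixels:
- grey steel in a wooden block (366,150), side (231,163)
- blue (343,175)
- green (340,145) and (383,143)
- yellow (416,158)
- the pin with a round black knob (181,225)

I choose the grey T in the block. The head is at scene (295,205), side (313,228).

```bash
cat > h.py <<'E'
import numpy as np,cv2
from cell import telemetry, vision
def cloud(p,d,c):
    R=cv2.Rodrigues(np.array(c['rvec']))[0];K=c['camera_matrix'];t=np.array(c['tvec']).ravel()
    v,u=np.mgrid[:d.shape[0],:d.shape[1]]
    X=np.stack([(u-K[0,2])/K[0,0]*d,(v-K[1,2])/K[1,1]*d,d],-1)
    return (X-t)@R
def plane(uv,z,c):
    R=cv2.Rodrigues(np.array(c['rvec']))[0];K=c['camera_matrix'];t=np.array(c['tvec']).ravel()
    uv=np.atleast_2d(uv).astype(float)
    r=np.c_[(uv[:,0]-K[0,2])/K[0,0],(uv[:,1]-K[1,2])/K[1,1],np.ones(len(uv))]@R
    o=-t@R
    return o+r*((z-o[2])/r[:,2])[:,None]
def shot(n,name):
    o=telemetry.observe();c=vision.get_calibration(n);p,d=vision.read_camera(n)
    cv2.imwrite(f"pics/{name}.png",p[:,:,::-1]); np.savez(f"pics/{name}.npz",p=p,d=d,**c)
    return p,d,c,o
E
python3 - <<'E'
from h import *
for n,k,hd in [("scene",(366,150),(295,205)),("side",(231,163),(313,228))]:
    f=np.load(f"pics/{n}0.npz");W=cloud(f['p'],f['d'],f);p=f['p'].astype(int)
    sat=p.max(2)-p.min(2); ok=f['d']>0
    v,u=np.mgrid[:400,:640]
    m=ok&(abs(u-k[0])<22)&(abs(v-k[1])<25)&(sat<40)&(W[...,2]>.088)&(W[...,2]<.125)
    q=W[m]; mu=q.mean(0); w,V=np.linalg.eigh(np.cov(q[:,:2].T)); print(n,"bar",m.sum(),mu,np.ptp((q-mu)[:,:2]@V,axis=0),"ang",np.arctan2(V[1,1],V[0,1]),q[:,2].max())
    m=ok&(abs(u-hd[0])<45)&(abs(v-hd[1])<30)&(W[...,2]>.072)&(W[...,2]<.079)
    q=W[m][:,:2].astype(np.float32); print("head top",m.sum(),cv2.minEnclosingCircle(q),q.mean(0))
    hsv=cv2.cvtColor(f['p'],cv2.COLOR_RGB2HSV)
    for nm,lo,hi in [("blue",105,125),("green",45,85),("yellow",22,33)]:
        m=ok&(hsv[...,0]>=lo)&(hsv[...,0]<=hi)&(hsv[...,1]>120)&(W[...,2]>.02)&(W[...,2]<.2)&(v>100)
        for i in range(1,cv2.connectedComponents(m.astype(np.uint8))[0]):
            l=cv2.connectedComponents(m.astype(np.uint8))[1]==i
            if l.sum()>40: print(nm,W[l].mean(0).round(3),W[l].min(0).round(3),W[l].max(0).round(3))
E
```

```text
scene bar 150 [0.48142901 0.30514455 0.10090891] [0.12635434 0.25343801] ang 2.207215945610355 0.10952059568834496
head top 831 ((0.5159378051757812, -0.007964055985212326), 0.05936861410737038) [ 0.517422   -0.01074982]
blue [0.511 0.18  0.1  ] [0.502 0.148 0.097] [0.521 0.214 0.102]
blue [0.513 0.18  0.058] [0.492 0.162 0.055] [0.531 0.204 0.061]
green [0.459 0.419 0.099] [0.43  0.396 0.094] [0.489 0.441 0.101]
yellow [0.589 0.408 0.071] [0.557 0.389 0.02 ] [0.621 0.435 0.102]
side bar 197 [0.4835859  0.29663036 0.10108629] [0.02105572 0.06917984] ang 2.7138399010586194 0.10832557666667936
head top 1035 ((0.5128059387207031, -0.011318227276206017), 0.05752871558070183) [ 0.511679   -0.01125185]
blue [0.505 0.177 0.069] [0.489 0.145 0.02 ] [0.529 0.217 0.102]
green [0.454 0.419 0.07 ] [0.426 0.392 0.02 ] [0.497 0.571 0.102]
green [0.367 0.307 0.07 ] [0.347 0.274 0.02 ] [0.388 0.345 0.101]
yellow [0.586 0.414 0.069] [0.552 0.389 0.021] [0.684 0.55  0.1  ]
```

```bash
cat >> h.py <<'E'
from scipy.spatial.transform import Rotation as Rn
def go(x,y,z,yaw):
    o=telemetry.observe();R=Rn.from_euler('xyz',o['tool_rot']).as_matrix()
    d=R.T@(np.array([x,y,z])-o['tool_pos'])*1000
    r=(-(yaw-o['tool_rot'][2])+np.pi)%(2*np.pi)-np.pi
    print("t",round(o['time'],2),"d mm",d.round(1),"roll",round(r,3),"(deg %.1f)"%np.degrees(r))
E
python3 - <<'E'
from h import *
c=vision.get_calibration("wrist");R=cv2.Rodrigues(np.array(c['rvec']))[0];o=telemetry.observe()
T=Rn.from_euler('xyz',o['tool_rot']).as_matrix();C=-R.T@np.array(c['tvec']).ravel()
print("cam in tool",T.T@(C-o['tool_pos']),"optical axis in tool",T.T@R[2], "cam x",T.T@R[0],c['camera_matrix'][0,0])
go(.484,.297,.40,2.71)
E
```

```text
cam in tool [0.07031461 0.00033476 0.02050815] optical axis in tool [-2.58213963e-01 -6.13866893e-04  9.66087559e-01] cam x [-2.83852238e-04  9.99999803e-01  5.59547792e-04] 342.4504310277225
t 0.1 d mm [-394.  -115.9    4.2] roll 0.178 (deg 10.2)
```

```bash
python3 -m crank '[[1,-40,-12,0,0.02],[1,-80,-24,0,0.04],[1,-119,-35,0,0.06],[1,-159,-47,0,0.08],[1,-198,-58,0,0.1],[1,-237,-70,0,0.12],[1,-276,-82,0,0.14],[1,-316,-93,0,0.16],[1,-355,-105,0,0.178],[1,-394,-116,4,0.178],[1,-394,-116,4,0.178],[1,-394,-116,4,0.178]]'
python3 - <<'E'
from h import *
p,d,c,o=shot("wrist","w1");print(o['tool_pos'],o['tool_rot'])
cv2.imwrite("pics/w1c.png",cv2.resize(p[100:300,200:440,::-1],None,fx=2.5,fy=2.5))
E
```

```text
time: 1.1
tool_pos: [0.4855, 0.2955, 0.3995]
tool_rot: [-3.14, -0.001, 2.706]
contact_force: [-0.1, 0.0, 0.1]
opening: 0.0918
grip_force: 0.0
[0.48552861 0.29550759 0.39952623] [-3.14015038e+00 -1.40688706e-03  2.70605275e+00]
```

View pics/w1c.png

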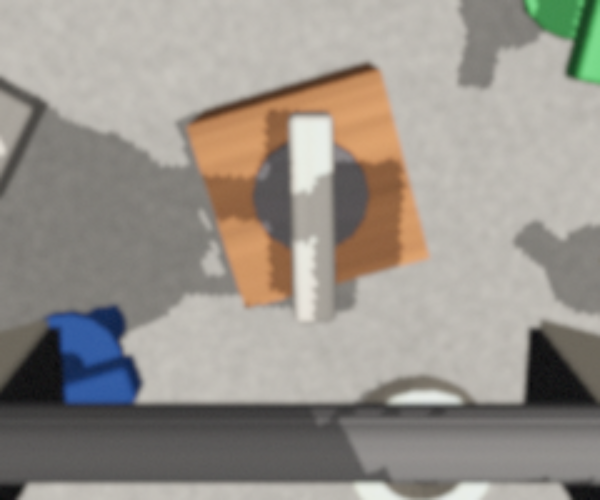

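The crop shows the grey T-bar key standing in the wooden block, bar centre at crop (312,217), full frame about (325,187). It is the steel key. Next I measure the bar precisely.

```bash
cat > bar.py <<'E'
from h import *
def bar(p,d,c,ctr,z0,rad=70):
    W=cloud(p,d,c);v,u=np.mgrid[:400,:640];s=p.astype(int);s=s.max(2)-s.min(2)
    m=(d>0)&(abs(W[...,2]-z0)<.007)&(np.hypot(W[...,0]-ctr[0],W[...,1]-ctr[1])<.05)&(s<45)
    y,x=np.nonzero(m); q=plane(np.c_[x,y],z0,c)
    r=cv2.minAreaRect((q[:,:2]*1000).astype(np.float32)); b=cv2.boxPoints(r)
    e=b[1]-b[0]; f=b[2]-b[1]; L=e if np.hypot(*e)>np.hypot(*f) else f
    return np.array(r[0])/1000,r[1],np.arctan2(L[1],L[0])%np.pi,m.sum()
if __name__=="__main__":
    f=np.load("pics/w1.npz");r=bar(f['p'],f['d'],f,(.485,.296),.108);print(r)
    go(r[0][0],r[0][1],.259,r[2])
E
python3 bar.py
```

```text
(array([0.48345071, 0.30253738]), (13.678414344787598, 68.74695587158203), np.float32(2.717562), np.int64(1409))
t 1.15 d mm [  3.1   5.3 140.9] roll -0.01 (deg -0.5)
```

```bash
python3 -m crank '[[0.2,3,5,25,-0.01],[0,3,5,60,-0.01],[0,3,5,95,-0.01],[0,3,5,125,-0.01],[0,3,5,141,-0.01],[0,3,5,141,-0.01],[-1,3,5,141,-0.01],[-1,3,5,141,-0.01],[-1,3,5,141,-0.01],[-1,3,5,141,-0.01],[-1,3,5,141,-0.01],[-1,3,5,141,-0.01]]' 50; python3 -m crank '[[-1,0,0,0,0],[-1,0,0,0,0],[-1,0,0,0,0]]' 50;python3 -c "
from h import *
o=telemetry.observe();print(o['tool_pos'],o['tool_rot'],o['torque'])"
```

```text
time: 2.15
tool_pos: [0.4835, 0.3028, 0.2605]
tool_rot: [3.14, 0.001, 2.72]
contact_force: [-0.7, 0.3, -0.3]
opening: 0.0165
grip_force: 0.0
time: 2.4
tool_pos: [0.4835, 0.3028, 0.2603]
tool_rot: [3.141, 0.0, 2.72]
contact_force: [-1.8, -1.4, 5.6]
opening: 0.0134
grip_force: 50.0
[0.48349576 0.30276798 0.26029422] [3.14100832e+00 3.79941849e-04 2.71963479e+00] [-0.11401369  0.21935292 -0.08131054]
```

```bash
python3 -m crank '[[-1,0,0,-5,0],[-1,0,0,-15,0],[-1,0,0,-27,0],[-1,0,0,-40,0],[-1,0,0,-53,0],[-1,0,0,-66,0],[-1,0,0,-85,0],[-1,0,0,-110,0],[-1,0,0,-130,0],[-1,0,0,-140,0],[-1,0,0,-140,0],[-1,0,0,-140,0]]';python3 -c "
from h import *
go(.595,-.047,.40,2.72)"
```

```text
time: 3.4
tool_pos: [0.4832, 0.3027, 0.3994]
tool_rot: [-3.141, -0.0, 2.72]
contact_force: [0.0, 0.3, -3.6]
opening: 0.0137
grip_force: 50.0
t 3.4 d mm [-245.2 -273.3   -0.6] roll -0.0 (deg -0.0)
```

```bash
python3 -m crank '[[-1,-14,-16,0,0],[-1,-38,-43,0,0],[-1,-64,-71,0,0],[-1,-90,-100,0,0],[-1,-116,-129,0,0],[-1,-142,-158,0,0],[-1,-168,-187,0,0],[-1,-194,-216,0,0],[-1,-217,-242,0,0],[-1,-235,-262,0,0],[-1,-245,-273,0,0],[-1,-245,-273,0,0]]';python3 -m crank '[[-1,0,0,0,0],[-1,0,0,0,0]]'; python3 -c "
from h import *
p,d,c,o=shot('wrist','w2');print(o['tool_pos'],o['tool_rot'],o['contact_force'])"
```

```text
time: 4.4
tool_pos: [0.5957, -0.0496, 0.3975]
tool_rot: [-3.14, -0.003, 2.716]
contact_force: [-0.2, 0.1, -3.7]
opening: 0.0137
grip_force: 50.0
time: 4.57
tool_pos: [0.5949, -0.0455, 0.3987]
tool_rot: [3.141, -0.002, 2.721]
contact_force: [0.1, 0.6, -3.4]
opening: 0.0135
grip_force: 50.0
[ 0.59485501 -0.04549665  0.39873289] [ 3.14136434e+00 -2.45175085e-03  2.72056422e+00] [ 0.09666125  0.56611817 -3.39862609]
```

View pics/w2.png

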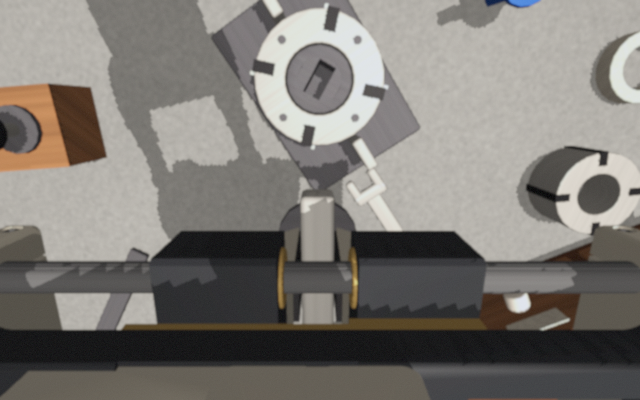

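The frame shows the sleeve's slot at (320,80) in the drum, pointer blocks at about (272,5) and (368,153), and the held key at the bottom (318,200).

```bash
cat > head.py <<'E'
from h import *
import sys
f=np.load(f"pics/{sys.argv[1]}.npz");p,d=f['p'],f['d'];W=cloud(p,d,f);g=p.min(2)
z=W[...,2]
def rect(m,zz):
    y,x=np.nonzero(m);q=plane(np.c_[x,y],zz,f)[:,:2]*1000
    r=cv2.minAreaRect(q.astype(np.float32));b=cv2.boxPoints(r);e=b[1]-b[0];h=b[2]-b[1];L=e if np.hypot(*e)>np.hypot(*h) else h
    return np.round(r[0],1),np.round(r[1],1),round(float(np.arctan2(L[1],L[0])%np.pi),3),len(x)
c0=np.array([.513,-.010])
rr=np.hypot(W[...,0]-c0[0],W[...,1]-c0[1])
top=(d>0)&(abs(z-.075)<.006)&(rr<.068)&(g>150)
n,l,s,_=cv2.connectedComponentsWithStats(top.astype(np.uint8)); top=l==1+np.argmax(s[1:,4])
cs=cv2.findContours(top.astype(np.uint8),cv2.RETR_CCOMP,cv2.CHAIN_APPROX_NONE)
for k,nm in [(0,'outer'),(1,'inner')]:
    C=[c for c,h in zip(cs[0],cs[1][0]) if (h[3]<0)==(k==0)]
    C=max(C,key=cv2.contourArea)[:,0]; q=plane(cv2.convexHull(C)[:,0],.075,f)[:,:2]
    A=np.c_[2*q,np.ones(len(q))];s=np.linalg.lstsq(A,(q**2).sum(1),rcond=None)[0]
    print(nm,s[:2],np.sqrt(s[2]+s[:2]@s[:2]))
    if nm=='outer':c0=s[:2]
rr=np.hypot(W[...,0]-c0[0],W[...,1]-c0[1])
Q=plane(np.stack(np.mgrid[:640,:400],-1).reshape(-1,2),.075,f)[:,:2].reshape(640,400,2).transpose(1,0,2)
rq=np.hypot(*(Q-c0).transpose(2,0,1))
for zt in (.071,.068,.06): print("slot",zt,rect((d>0)&(z<zt)&(rq<.022),.075))
m=(d>0)&(abs(z-.07)<.006)&(rr>.060)&(rr<.097)&(g>90)
n,l,s,_=cv2.connectedComponentsWithStats(m.astype(np.uint8))
P=[]
for i in range(1,n):
    if s[i,4]>60: R=rect(l==i,.07);P.append(R[0]);print("ptr",R)
base=(d>0)&(abs(z-.02)<.006)&(rr<.125)
print("base",rect(base,.02))
E
python3 head.py w2
```

```text
outer [ 0.51237963 -0.00678759] 0.0551078421432059
inner [ 0.51199684 -0.00670144] 0.029570228204145645
slot 0.071 (array([512.4,  -6.8]), array([15.3, 29.2]), 2.215, 659)
slot 0.068 (array([512.6,  -6.9]), array([15.2, 28.7]), 2.211, 648)
slot 0.06 (array([513. ,  -7.1]), array([14.6, 27.9]), 2.212, 607)
ptr (array([444.6, -17.6]), array([16.6,  9.9]), 0.158, 228)
ptr (array([586.7,   5. ]), array([30.1, 10. ]), 0.158, 364)
base (array([512.6,  -6.8]), array([188.1, 128.8]), 0.158, 9510)
```

```bash
python3 -c "
from h import *
go(.5124,-.0068,.345,2.213)"
```

```text
t 4.62 d mm [90.9  1.4 54.3] roll 0.508 (deg 29.1)
```

```bash
python3 -m crank '[[-1,10,0,0,0.05],[-1,28,0,0,0.13],[-1,48,1,0,0.22],[-1,66,1,5,0.32],[-1,80,1,15,0.41],[-1,88,1,28,0.48],[-1,91,1,40,0.508],[-1,91,1,50,0.508],[-1,91,1,54,0.508],[-1,91,1,54,0.508],[-1,91,1,54,0.508],[-1,91,1,54,0.508]]'; python3 -c "
from h import *
o=telemetry.observe();print(o['contact_force'],o['torque'],o['tool_pos'],o['tool_rot']);go(.5124,-.0068,.322,2.213)
p,d,c,o=shot('wrist','w3');cv2.imwrite('pics/w3c.png',cv2.resize(p[60:300,180:460,::-1],None,fx=2.4,fy=2.4))"
```

```text
time: 5.62
tool_pos: [0.513, -0.0084, 0.3463]
tool_rot: [3.141, 0.001, 2.212]
contact_force: [-0.5, -0.2, -3.3]
opening: 0.0136
grip_force: 50.0
[-0.52410003 -0.21669065 -3.34447817] [-0.08982856  0.06075789  0.0307993 ] [ 0.51303379 -0.00841895  0.34629799] [3.14059842e+00 9.34854967e-04 2.21237534e+00]
t 5.62 d mm [ 1.7  0.4 24.3] roll -0.001 (deg -0.0)
```

View pics/w3c.png

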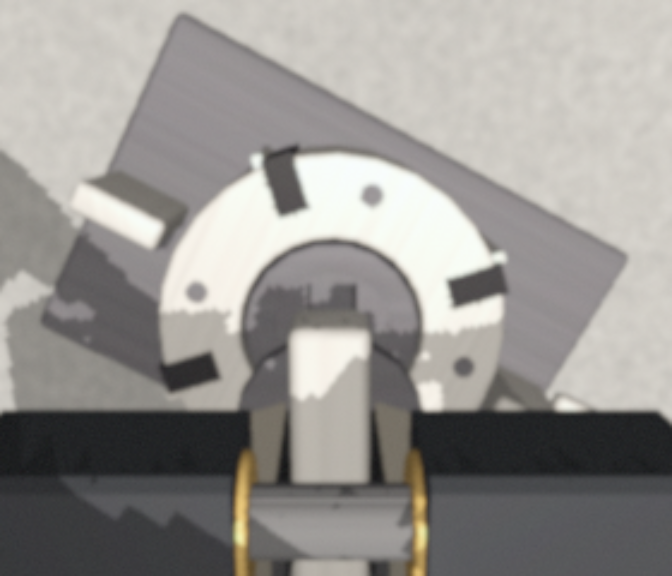

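The key hangs over the slot (crop about (330,290)), bar and slot parallel. I'll trim the last 1.7 mm and lower slowly.

```bash
python3 -m crank '[[-1,1.5,0.4,4,0],[-1,1.7,0.4,9,0],[-1,1.7,0.4,14,0],[-1,1.7,0.4,18,0],[-1,1.7,0.4,20,0],[-1,1.7,0.4,22,0],[-1,1.7,0.4,22,0],[-1,1.7,0.4,22,0],[-1,1.7,0.4,22,0]]'; python3 -c "
from h import *
o=telemetry.observe();print(o['contact_force'],o['torque'],o['tool_pos'],o['tool_rot']);go(.5124,-.0068,.318,2.213)"
```

```text
time: 6.42
tool_pos: [0.512, -0.0068, 0.3239]
tool_rot: [3.141, 0.0, 2.212]
contact_force: [0.4, -0.2, -2.8]
opening: 0.0135
grip_force: 50.0
[ 0.3762874  -0.20203217 -2.8040065 ] [-0.06796219  0.06482199 -0.03556711] [ 0.51195283 -0.00684103  0.3238643 ] [3.14124520e+00 1.62137011e-04 2.21174800e+00]
t 6.42 d mm [-0.2  0.4  5.9] roll -0.001 (deg -0.1)
```

```bash
python3 -m crank '[[-1,0,0.3,1.5,0],[-1,0,0.3,3,0],[-1,0,0.3,4.5,0],[-1,0,0.3,6,0],[-1,0,0.3,7,0],[-1,0,0.3,7.5,0],[-1,0,0.3,7.5,0]]'; python3 -c "
from h import *
o=telemetry.observe();print(o['contact_force'],o['torque'],o['tool_pos'],o['tool_rot']);go(.5124,-.0068,.311,2.213)"
```

```text
time: 7.0
tool_pos: [0.5121, -0.0066, 0.316]
tool_rot: [-3.141, -0.0, 2.212]
contact_force: [-0.4, 0.1, -3.0]
opening: 0.0137
grip_force: 50.0
[-0.41125914  0.08109204 -3.00585506] [-0.0357364   0.05540833  0.03213757] [ 0.51207869 -0.00664029  0.31604351] [-3.14146513e+00 -2.64130368e-04  2.21179496e+00]
t 7.0 d mm [-0.3  0.2  5. ] roll -0.001 (deg -0.1)
```

Below the expected entry height with no contact force. I continue.

```bash
python3 -m crank '[[-1,0,0,1,0],[-1,0,0,2,0],[-1,0,0,3,0],[-1,0,0,4,0],[-1,0,0,4,0]]'; python3 -c "
from h import *
o=telemetry.observe();print(o['contact_force'],o['torque'],o['tool_pos'],o['tool_rot'])"
```

```text
time: 7.42
tool_pos: [0.512, -0.0066, 0.312]
tool_rot: [-3.141, -0.0, 2.212]
contact_force: [-0.4, 1.1, -2.4]
opening: 0.0131
grip_force: 50.0
[-0.4342836   1.07410883 -2.37315356] [-0.05374576  0.0452242   0.03513043] [ 0.51204601 -0.0066221   0.31197842] [-3.14138880e+00 -3.17459269e-04  2.21183563e+00]
```

```bash
python3 -m crank '[[-1,0,0,2,0],[-1,0,0,4,0],[-1,0,0,6,0],[-1,0,0,8,0],[-1,0,0,10,0],[-1,0,0,12,0],[-1,0,0,12,0]]'; python3 -m crank '[[-1,0,0,2,0],[-1,0,0,4,0],[-1,0,0,6,0],[-1,0,0,8,0],[-1,0,0,10,0],[-1,0,0,12,0],[-1,0,0,14,0],[-1,0,0,16,0],[-1,0,0,18,0],[-1,0,0,19,0],[-1,0,0,19,0]]'; python3 -c "
from h import *
o=telemetry.observe();print(o['contact_force'],o['torque'],o['tool_pos'],o['tool_rot'])"
```

```text
time: 8.0
tool_pos: [0.512, -0.0066, 0.2997]
tool_rot: [-3.141, -0.001, 2.212]
contact_force: [-0.1, -0.1, -3.8]
opening: 0.0137
grip_force: 50.0
time: 8.92
tool_pos: [0.512, -0.0066, 0.2809]
tool_rot: [-3.141, -0.0, 2.212]
contact_force: [-0.9, -0.0, -2.7]
opening: 0.0136
grip_force: 50.0
[-0.8659607  -0.00698555 -2.71411277] [-0.05265633  0.02168841 -0.02692146] [ 0.51203791 -0.00662639  0.28090681] [-3.14128164e+00 -4.33134484e-04  2.21183959e+00]
```

```bash
python3 -m crank '[[-1,0,0,1,0],[-1,0,0,2,0],[-1,0,0,3,0],[-1,0,0,4,0],[-1,0,0,4.5,0],[-1,0,0,5,0],[-1,0,0,5,0]]'; python3 -m crank '[[-1,0,0,0.3,0],[-1,0,0,0.5,0],[-1,0,0,0.5,0]]'
```

```text
time: 9.5
tool_pos: [0.5121, -0.0066, 0.2761]
tool_rot: [3.142, -0.0, 2.212]
contact_force: [1.0, 0.3, -3.8]
opening: 0.0139
grip_force: 50.0
time: 9.75
tool_pos: [0.5121, -0.0066, 0.2757]
tool_rot: [3.141, -0.0, 2.212]
contact_force: [0.0, -0.2, -2.9]
opening: 0.0135
grip_force: 50.0
```

```bash
python3 -m crank '[[-1,0,0,0.3,0],[-1,0,0,0.4,0],[-1,0,0,0.4,0]]'; python3 -m crank '[[-1,0,0,0.3,0],[-1,0,0,0.4,0],[-1,0,0,0.4,0]]'
```

```text
time: 10.0
tool_pos: [0.5121, -0.0066, 0.2754]
tool_rot: [3.141, 0.0, 2.212]
contact_force: [-0.3, -0.2, -2.2]
opening: 0.0138
grip_force: 50.0
time: 10.25
tool_pos: [0.5121, -0.0066, 0.2753]
tool_rot: [3.141, 0.0, 2.212]
contact_force: [-2.8, -0.3, 2.6]
opening: 0.0137
grip_force: 50.0
```

Collar is home: z hits exactly the predicted 0.2753 with light contact. Now I turn anticlockwise.

```bash
python3 -m crank '[[-1,0,0,0,-0.04],[-1,0,0,0,-0.1],[-1,0,0,0,-0.16],[-1,0,0,0,-0.22],[-1,0,0,0,-0.28],[-1,0,0,0,-0.34],[-1,0,0,0,-0.4],[-1,0,0,0,-0.4]]'; python3 -c "
from h import *
o=telemetry.observe();print(o['contact_force'],o['torque'],o['tool_pos'],o['tool_rot'])"
```

```text
time: 10.92
tool_pos: [0.5121, -0.0067, 0.2753]
tool_rot: [3.141, 0.0, 2.614]
contact_force: [-2.2, 0.1, 2.8]
opening: 0.0136
grip_force: 50.0
[-2.21840338  0.07606366  2.84961121] [ 0.00513521  0.25878655 -0.0856206 ] [ 0.51212643 -0.00669976  0.27529244] [3.14133348e+00 4.34426558e-04 2.61360703e+00]
```

```bash
python3 -m crank '[[-1,0,0,0,-0.05],[-1,0,0,0,-0.11],[-1,0,0,0,-0.17],[-1,0,0,0,-0.23],[-1,0,0,0,-0.29],[-1,0,0,0,-0.35],[-1,0,0,0,-0.41],[-1,0,0,0,-0.47],[-1,0,0,0,-0.53],[-1,0,0,0,-0.6],[-1,0,0,0,-0.6]]'; python3 -c "
from h import *
o=telemetry.observe();print(o['contact_force'],o['torque'],o['tool_pos'],o['tool_rot'])
p,d,c,o=shot('wrist','w4');from bar import bar
r=bar(p,d,c,(.5124,-.0068),.123);print(r)"
```

```text
time: 11.83
tool_pos: [0.5121, -0.007, 0.2753]
tool_rot: [-3.141, 0.0, -3.071]
contact_force: [-3.5, -1.6, 5.3]
opening: 0.0135
grip_force: 50.0
[-3.49022795 -1.62736931  5.3498306 ] [-0.29128245  0.44767164  0.07103835] [ 0.51209028 -0.00696369  0.27528142] [-3.14101463e+00  2.29190669e-04 -3.07083944e+00]
(array([ 0.50555423, -0.00680697]), (59.340145111083984, 26.97797393798828), np.float32(0.07155706), np.int64(3678))
```

```bash
python3 -m crank '[[-1,0,0,0,-0.03],[-1,0,0,0,-0.06],[-1,0,0,0,-0.09],[-1,0,0,0,-0.09]]'; python3 -c "
from h import *
o=telemetry.observe();print(o['torque'],o['tool_rot'])";  python3 -m crank '[[-1,0,0,0,-0.02],[-1,0,0,0,-0.035],[-1,0,0,0,-0.035]]'; python3 -c "
from h import *
o=telemetry.observe();print(o['contact_force'],o['torque'],o['tool_rot'])"
```

```text
time: 12.22
tool_pos: [0.5121, -0.0069, 0.2753]
tool_rot: [-3.141, 0.0, -2.983]
contact_force: [-2.7, -3.5, 6.5]
opening: 0.0135
grip_force: 50.0
[-0.4349596   0.5366418  -0.12129751] [-3.14090837e+00  2.78717265e-04 -2.98343809e+00]
time: 12.47
tool_pos: [0.5121, -0.007, 0.2753]
tool_rot: [-3.141, 0.0, -2.949]
contact_force: [-2.9, -3.0, 5.3]
opening: 0.0139
grip_force: 50.0
[-2.94341007 -2.97319725  5.25962886] [-0.45879443  0.49546908 -0.15054032] [-3.14087889e+00  3.32865802e-04 -2.94931126e+00]
```

```bash
python3 -m crank '[[-1,0,0,0,-0.015],[-1,0,0,0,-0.015]]'; python3 -m crank '[[-1,0,0,0,0.02],[-1,0,0,-0.2,0.049],[-1,0,0,-0.2,0.049],[-1,0,0,-0.2,0.049]]'; python3 -c "
from h import *
o=telemetry.observe();print(o['contact_force'],o['torque'],o['tool_pos'],o['tool_rot'][2]+2*np.pi)"
```

```text
time: 12.63
tool_pos: [0.5121, -0.007, 0.2753]
tool_rot: [-3.141, 0.0, -2.934]
contact_force: [-2.8, -3.7, 5.1]
opening: 0.0138
grip_force: 50.0
time: 12.97
tool_pos: [0.5121, -0.0067, 0.2753]
tool_rot: [-3.141, 0.0, -2.982]
contact_force: [-2.8, -0.8, 4.3]
opening: 0.0138
grip_force: 50.0
[-2.7921227  -0.78679994  4.26849838] [-0.08867221  0.51024424 -0.05875851] [ 0.5121363  -0.00665905  0.27530376] 3.3015388563143295
```

Now release, rise, and look again.

```bash
python3 -m crank '[[-0.6,0,0,0,0],[-0.4,0,0,0,0],[-0.2,0,0,0,0],[0,0,0,0,0],[0,0,0,0,0],[0,0,0,0,0],[0,0,0,-5,0],[0,0,0,-20,0],[0,0,0,-45,0],[0,0,0,-75,0],[0,0,0,-105,0],[0,0,0,-125,0]]'; python3 -m crank '[[0,0,0,0,0],[0,0,0,0,0],[0,0,0,0,0]]'; python3 -c "
from h import *
p,d,c,o=shot('wrist','w5');from bar import bar
print(bar(p,d,c,(.5124,-.0068),.123),o['tool_pos'],o['contact_force'])
W=cloud(p,d,c);r=np.hypot(W[...,0]-.5124,W[...,1]+.0068);print(np.percentile(W[...,2][(r<.03)&(W[...,2]>.115)&(W[...,2]<.14)],[5,50,95]))"; python3 head.py w5
```

```text
time: 13.97
tool_pos: [0.5122, -0.0066, 0.4034]
tool_rot: [-3.141, 0.003, -2.98]
contact_force: [0.1, -0.2, -0.3]
opening: 0.046
grip_force: 0.0
time: 14.22
tool_pos: [0.5118, -0.0066, 0.3995]
tool_rot: [3.141, -0.001, -2.98]
contact_force: [-0.5, 0.4, -0.2]
opening: 0.0455
grip_force: 0.0
(array([ 0.51157816, -0.00604943]), (69.09490203857422, 13.776041984558105), np.float32(0.1674508), np.int64(1538)) [ 0.51178273 -0.00659518  0.39951871] [-0.48920493  0.4316673  -0.20002228]
[0.12108188 0.12248508 0.12367114]
outer [ 0.51160338 -0.00630696] 0.05500624045979951
inner [ 0.52685197 -0.04775743] 0.0044163783183444
slot 0.071 (array([0., 0.]), array([0., 0.]), 0.0, 0)
slot 0.068 (array([0., 0.]), array([0., 0.]), 0.0, 0)
slot 0.06 (array([0., 0.]), array([0., 0.]), 0.0, 0)
ptr (array([437.3, -18.2]), array([29.2,  8.8]), 0.161, 388)
ptr (array([579.5,   4.3]), array([19. ,  8.9]), 0.161, 185)
base (array([511.5,  -6.6]), array([187.9, 128.8]), 0.158, 8799)
```

View pics/w5.png

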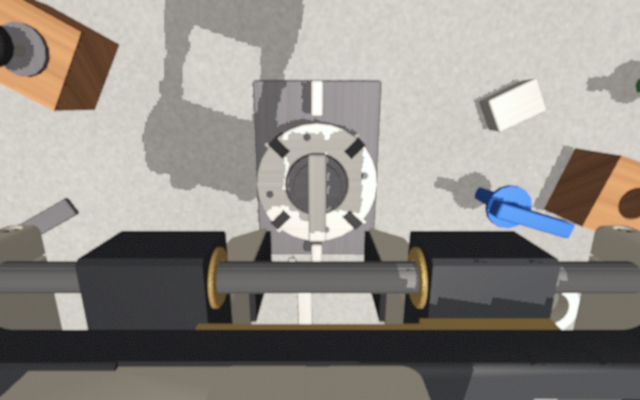

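The key is seated: bar at (317,195) lies in line with the pointers at (317,97) and (316,245), 0.167 rad against 0.16, and the bar top at about 0.123 m matches fully home. Gripper is clear.

```bash
python3 -c "
from cell import ticket
print(ticket.hand_in())"
```

```text
the job is handed in; nothing more can be done
None
```

The key sits fully home in the sleeve and is turned in line with the pointers to within about 0.01 rad; I then released it and handed the job in at about 14 s, having found the slot angle by camera, so no feeling was needed.

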